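# Dispense one eraser and nudge it onto the green card

### The arm

A 6-joint arm with a two-finger parallel gripper is mounted at the origin on the work surface. World frame = base frame: x ahead of the robot, y to its left, z up, the work surface at z = 0. Lengths are in m, angles in rad, forces in N, time in s.
With the tool pointing down it reaches from about 0.3 to 0.775 m from the base axis. Payload 14.6 kg.
Tool frame: the origin (TCP) lies midway between the tips of the shut fingers; the grasp point (between the pads) lies 19 mm behind it (ctrl.grip_depth is the distance from the TCP to the grasp point, in m); z points along the fingers, x is the direction in which the jaws open and shut, and the axes are right-handed (so a half turn about z gives the same grasp; the last joint's range is limited). The gripper opens to 94 mm and grips with 3 to 60 N. Pads are 16 mm wide; open, the fingers measure 119 mm over their backs; the gripper's body (75 mm by 177 mm) begins 78 mm behind the grasp point.
Start: joints at [1.241, 0.3, 1.521, -0, 1.321, -0.067], TCP at [0.143, 0.531, 0.205] pointing down, gripper open.
Joint ranges: [-3.03, 3.03], [-0.79, 2.21], [0.23, 2.52], [-1.04, 4.18], [0, 3.07], [-2.55, 2.55]. Speed limits (rad/s): [2.22, 2.22, 2.57, 3.14, 3.14, 3.14].

### API

Orientations are given as [roll, pitch, yaw] about the fixed x, y, z axes, in that order (R = Rz(yaw) Ry(pitch) Rx(roll)).
In Python, from station import ctrl gives the robot as it stands.
- The arm moves only by the tool play_rows, never from a script. Its argument "steps" is a list that holds one entry, the list of rows, each a list of 7 numbers: the shift along the tool's x, y, z in cm, then the turn, a rotation vector about the tool's x, y, z in rad, then the opening, from 0 (shut) to 1 (fully open). In form: [[[x, y, z, ax, ay, az, hand], ...]]. A call has 1 to 20 rows; each row is the pose to reach, as a shift and turn from the pose measured when the call began, along the tool's axes at that moment; what a row does not reach only later rows make up. A row lasts 1/12 s, in which the tool goes at most 41.7 mm and 7.16 degrees, less where a joint would pass 70% of its speed; a pose out of reach is approached as far as the arm can. A call with a gripper value outside its range is refused whole. The fingers move at their own pace and stop on an object; "force" is the grip in N (left out, the last holds). Time passes only in rows, so rows that repeat a pose let the fingers close. It gives the time, the measured TCP pose, the force and the opening at its end, in the units of the state.
- ctrl.get_obs(): the state, without advancing time (a new reading comes with each control period).
- ctrl.camera(name): name is "scene" or "top" or "wrist"; returns a dict with "frame" (480x640x3 uint8, blue, green, red), "fovy" (degrees; the focal length in pixels is half the picture's height over the tangent of half this angle, whatever the lens; pixels are square), "cx", "cy" (the principal point, pixels), "D" ([k1, k2, p1, p2, k3] as OpenCV has them; the pictures are not rectified), "world_to_cam" (4x4, takes a point from world to camera coordinates). Camera axes: x right, y up, looking along -z (the intrinsics and any distortion apply to the point x, -y, -z); pixel columns grow to the right and rows downward; lengths in m; the calibration is good to about 2 mm. A picture is of the moment at which its call begins. There is no depth.
- ctrl.hand_in(): hands the job in, once; it reports no verdict.
The state is a dict: "time_s": time; "qpos": joint angles; "joint_vel": joint speeds; "tau": joint torques, N m; "ee_pos": TCP position; "eef_rot": TCP orientation; "force": force on the tool from outside, world axes, zero at the start; "moment": the same for the moment, N m; "grip_width": finger opening in m.
Only numpy, scipy, OpenCV 4.12 (cv2) and the standard library are available. Lean on these libraries where they do the work, as an engineer would, in place of code of your own. Each camera call takes 0.05 s, during which the arm holds its last target. There are 200 camera calls.

### The job

Pencil kits are being packed: press the red plunger of the eraser dispenser all the way down once and let it come back up, so that a single eraser comes out of the front. Then, with the fingertips, gently push that eraser along the table, without pinching or lifting it, until it lies flat near the middle of the green card. Leave the other erasers in the dispenser and do not disturb the candy tub, the tape roll or the sharpener.

Things in the scene. Friction and masses are not known exactly. Their poses are not given: they have to be found in the camera images.
- dispenser: Eraser dispenser, fixed. Origin on the table under the middle of its magazine; x points to its back, erasers come out towards -x. Base plate 3 mm thick, 56 mm wide, x -28 to 113 mm. Clear open-topped magazine x -28 to 28, y -15 to 15 mm, 52 mm high; blue housing x 28 to 113 mm, 56 mm wide, 60 mm high; plunger on it at x 70, y 0.
- mouth (a point): Foot of the front slot of the magazine, 3 mm above the table, 28 mm in front of the dispenser's origin. A full press leaves the dispensed eraser on the table, lengthwise, its centre 39 to 51 mm in front of this point, between the magazine and a small blue end stop (30 mm wide, 5 mm thick, 10 mm high) 74 to 79 mm in front of this point; both sides are open.
- plunger (a joint): Travel of the plunger in m: 0 = up, 0.028 = fully down. Spring return: about 3 N at the top, 8 N at the bottom, some 3 N more for every 0.1 m/s of speed. Going down it drives a blade that pushes the lowest eraser out, 2.4 mm per mm of plunger. A second press would push out the next eraser.
- plunger_top (a point): Centre of the top face of the red plunger cap (disc 40 mm in diameter, 12 mm thick), 108 mm above the table when up, 80 mm when fully down. It moves with the plunger, straight down.
- eraser_a_mid (a point): Centre of the lowest eraser, the one to come out: white block with an orange sleeve, 46 mm long (its x), 22 mm wide (its y), 13 mm thick (its z), about 20 g. At the start in the magazine, 9.5 mm above the table; flat on the table the centre is 6.5 mm up.
- eraser_b_mid (a point): Centre of the second eraser, the same, lying on the lowest. It sinks to the bottom when the plunger comes back.
- eraser_c_mid (a point): Centre of the third (top) eraser, the same.
- green_card: Flat green card lying on the table in front of and to one side of the dispenser, 120 x 120 mm, paper-thin (things slide over it as over the table). Origin at its centre, sides along its x and y.
- blue_card: The same card in blue, on the other side; not used.
- candy_tub: Loose clear tub of sweets with a white lid, 66 mm in diameter, 84 mm high, standing; origin at the centre of its underside. To be left alone.
- tape_roll: Loose brown roll of tape lying flat, 84 mm in diameter, 24 mm high; origin at the centre of its underside. To be left alone.
- sharpener: Loose yellow pencil sharpener, 30 x 44 mm (its x, y), 27 mm high; origin at the centre of its underside. To be left alone.
There are look-alikes about, which are no part of the job. There is more than one size of the dispenser; the job needs the smaller.

How it is judged:
By the outcome, as a careful person would: the job done as asked, in the order asked, and still so for the second after the job is handed in, with the robot touching nothing.
It also fails if it takes over 48 s, if anything falls off the work surface, if the arm or the gripper's body presses on something with over 40 N, if the wrist force passes 120 N, or if a joint passes its speed limit or range.

## Working session

There is one attempt and no reset: what is moved stays moved. The work goes in short steps, Python scripts to look and compute and a tool call to move; the robot and the scene stay as the last step left them, time stands still between calls to the robot, and variables do not carry over. Pictures are saved under pics/ and viewed, about 8 in all and at most 12, crops included, and the job is handed in when it is done.

Besides the shell and the picture viewer there is one more tool, called after "Request:" by a JSON object that holds its "op" and its "data". play_rows: Moves the arm, as the interface text tells. Its arguments: {"type":"object","properties":{"steps":{"type":"array"},"force":{"type":"number"}},"required":["steps"]}

```bash
mkdir -p pics; ls; cat > h.py <<'E'
import numpy as np, cv2
from station import ctrl
def cam(n,save=None):
    c=ctrl.camera(n)
    if save: cv2.imwrite('pics/'+save,c['frame'])
    return c
def K(c):
    f=240/np.tan(np.radians(c['fovy'])/2); return np.array([[f,0,c['cx']],[0,f,c['cy']],[0,0,1.]])
S=np.diag([1,-1,-1.])
def ray(c,px,z):
    u=cv2.undistortPoints(np.array(px,float).reshape(-1,1,2),K(c),np.array(c['D'],float)).reshape(-1,2)
    M=np.array(c['world_to_cam']);R=M[:3,:3];o=-R.T@M[:3,3]
    d=np.c_[u,np.ones(len(u))]@S@R
    return o+d*((z-o[2])/d[:,2])[:,None]
def proj(c,P):
    M=np.array(c['world_to_cam']);Q=(np.atleast_2d(P)@M[:3,:3].T+M[:3,3])@S
    return cv2.projectPoints(Q,np.zeros(3),np.zeros(3),K(c),np.array(c['D'],float))[0].reshape(-1,2)
E
python3 - <<'E'
from h import *
cam('top','top1.png');cam('scene','scene1.png');o=ctrl.get_obs();print(o)
E
```

```text
pics
{'time_s': 0.1, 'qpos': array([ 1.24143285e+00,  3.00432143e-01,  1.52151332e+00, -2.10047676e-06,
        1.32067321e+00, -6.66093048e-02]), 'joint_vel': array([-0.00130097, -0.00044917, -0.00070853, -0.00034448,  0.00019595,
        0.00157924]), 'tau': array([ 3.76363823e-03, -5.32637179e+01, -3.53291559e+01,  7.10628228e-02,
        2.34658172e-02, -5.48757200e-06]), 'ee_pos': array([0.14279242, 0.53090569, 0.20493636]), 'eef_rot': array([-3.14152639e+00,  1.02387450e-03,  1.30804271e+00]), 'force': array([ 0.98003828, -0.51714262, -0.1306413 ]), 'moment': array([ 0.02609271, -0.00266518, -0.0386689 ]), 'grip_width': 0.09359379618197872}
```

View pics/top1.png

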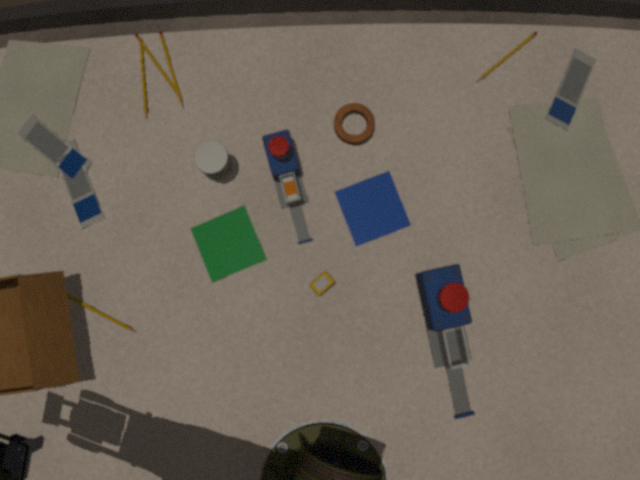

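View pics/scene1.png

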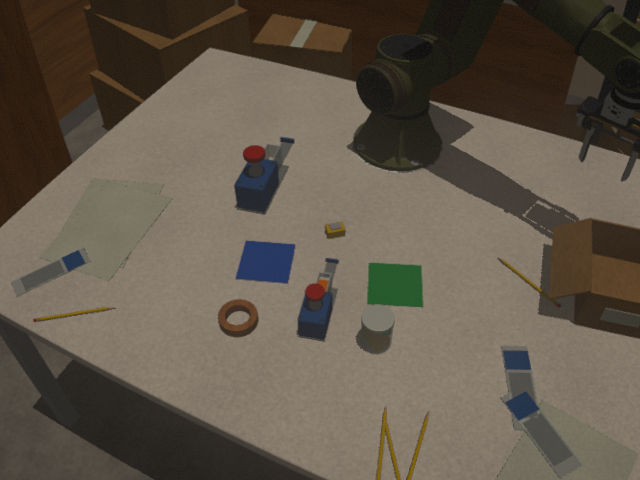

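The top view shows the small, loaded dispenser at (280,150)–(304,241), the green card at (229,244), the tub at (212,158), the tape at (354,123) and the sharpener at (322,284). The larger dispenser on the right is a decoy.

```bash
python3 - <<'E'
from h import *
c=cam('top');h=cv2.cvtColor(c['frame'],cv2.COLOR_BGR2HSV)
def comp(name,lo,hi,box,z):
    m=cv2.inRange(h,lo,hi);k=np.zeros_like(m);x0,y0,x1,y1=box;k[y0:y1,x0:x1]=m[y0:y1,x0:x1]
    n,l,s,cc=cv2.connectedComponentsWithStats(k);i=1+np.argmax(s[1:,4])
    pts=np.argwhere(l==i)[:,::-1];r=cv2.minAreaRect(ray(c,pts,z)[:,:2].astype(np.float32)*1000)
    print(name,s[i],cc[i].round(1),'world',ray(c,[cc[i]],z)[0].round(4),'rect',np.round(r[0],1),np.round(r[1],1),round(r[2],1))
comp('green',(45,80,40),(80,255,255),(180,190,280,290),0)
comp('plunger',(0,140,60),(8,255,255),(255,120,305,170),.108)
comp('housing',(100,90,30),(125,255,255),(255,120,305,185),.06)
comp('stop',(100,80,30),(125,255,255),(290,225,320,255),.010)
comp('eraser top',(8,120,80),(20,255,255),(270,165,310,210),.042)
comp('sharp',(18,90,60),(35,255,255),(300,260,345,305),.02)
print(ray(c,[(212,158)],.084),ray(c,[(354,123)],.024))
cam('wrist','w.png')
M=np.array(c['world_to_cam']);print(-M[:3,:3].T@M[:3,3],c['fovy'])
f=c['frame'];cv2.imwrite('pics/crop.png',cv2.resize(f[110:300,180:390],None,fx=3.8,fy=3.1579,interpolation=3))
s=cam('scene');m=cv2.inRange(cv2.cvtColor(s['frame'],cv2.COLOR_BGR2HSV),(0,140,60),(8,255,255));n,l,st,cc=cv2.connectedComponentsWithStats(m)
for i in range(1,n):
  if st[i,4]>50: print('scene red',st[i],cc[i],ray(s,[cc[i]],.105))
E
```

```text
green [ 191  206   75   76 3391] [228.  243.7] world [0.4822 0.1762 0.    ] rect [482.8 176.5] [119.2 118.6] 21.3
plunger [269 137  20  20 284] [278.4 146.4] world [0.6503 0.0632 0.108 ] rect [650.2  63. ] [37.  34.2] 24.6
housing [264 131  35  46 508] [281.3 158. ] world [0.6399 0.0613 0.06  ] rect [650.3  62.6] [82.3 52.2] 14.6
stop [300 240   9   3   9] [304.  240.8] world [0.4826 0.0227 0.01  ] rect [482.7  22.9] [ 1.6 16.4] 14.4
eraser top [284 181  13  15 147] [290.  187.7] world [0.5843 0.0466 0.042 ] rect [584.5  46.5] [26. 22.] 14.4
sharp [310 271  25  25 246] [321.8 283.1] world [ 0.3972 -0.0103  0.02  ] rect [397.4 -10. ] [31.6 44.8] 38.9
[[0.63888162 0.19252669 0.084     ]] [[ 0.71738447 -0.08467042  0.024     ]]
[ 0.35872444 -0.01101935  1.18263441] 44.025298147511336
scene red [244 146  21  16 247] [253.87044534 152.58299595] [[ 0.32412814 -0.26723756  0.105     ]]
scene red [306 283  19  16 234] [314.71367521 291.05982906] [[0.65383925 0.06535148 0.105     ]]
```

View pics/crop.png

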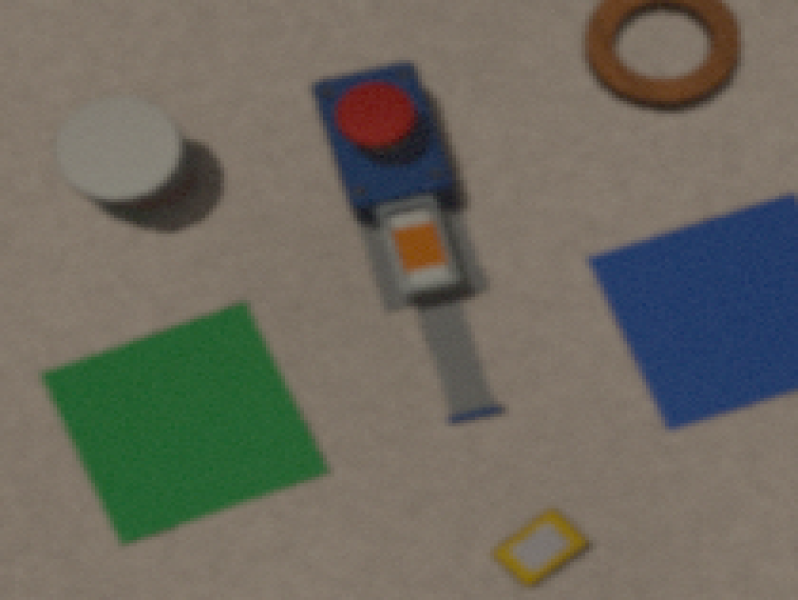

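```bash
cat >> h.py <<'E'
from scipy.spatial.transform import Rotation as Ro
PL=np.array([.651,.0635]);YAW=.253
d=np.array([np.cos(YAW),np.sin(YAW)]);n=np.array([-d[1],d[0]])
OR=PL-.07*d
def disp(x,y): return OR+x*d+y*n
def goto(x,y,z,yaw=YAW):
    o=ctrl.get_obs();R=Ro.from_euler('xyz',o['eef_rot']);T=Ro.from_euler('xyz',[np.pi,0,yaw])
    print('t',round(o['time_s'],2),'F',o['force'].round(1),'shift cm',(R.inv().apply(np.array([x,y,z])-o['ee_pos'])*100).round(2),'turn',(R.inv()*T).as_rotvec().round(3))
E
python3 -c "
from h import *
goto(*PL,.17);print(OR,disp(-73,0)*0+disp(-.073,0))"
```

```text
t 0.25 F [0.2 0.  0.6] shift cm [-31.94  61.22   3.53] turn [0.    0.    1.055]
[0.58322839 0.04597833] [0.51255228 0.02770573]
```

Request:
{"op": "play_rows", "data": {"steps": [[[-2,4,0.2,0,0,0.08,0],[-4,8,0.5,0,0,0.16,0],[-6,11.5,0.7,0,0,0.24,0],[-8,15,1,0,0,0.32,0],[-10,19,1.2,0,0,0.4,0],[-12,22.5,1.4,0,0,0.47,0],[-14,26.5,1.6,0,0,0.54,0],[-16,30,1.8,0,0,0.6,0],[-18,34,2,0,0,0.66,0],[-20,38,2.2,0,0,0.72,0],[-22,42,2.4,0,0,0.78,0],[-24,46,2.6,0,0,0.84,0],[-26,50,2.8,0,0,0.9,0],[-28,54,3,0,0,0.95,0],[-30,57.5,3.2,0,0,1,0],[-31,59.5,3.4,0,0,1.03,0],[-31.6,60.7,3.5,0,0,1.05,0],[-31.94,61.22,3.53,0,0,1.055,0],[-31.94,61.22,3.53,0,0,1.055,0],[-31.94,61.22,3.53,0,0,1.055,0]]]}}

```text
time_s: 1.92
ee_pos: [0.6505, 0.0642, 0.1699]
eef_rot: [3.141, 0.001, 0.254]
force: [-0.5, -0.5, 0.3]
grip_width: 0.0001
```

```bash
python3 -c "
from h import *
goto(*PL,.112);goto(*PL,.079);o=ctrl.get_obs();print(o['ee_pos'],o['grip_width'])
c=cam('wrist','w2.png');print(proj(c,[[*PL,.108],[*disp(-.073,0),.0065]]))"
```

```text
t 1.92 F [-0.5 -0.5  0.3] shift cm [0.04 0.08 5.79] turn [0.    0.001 0.001]
t 1.92 F [-0.5 -0.5  0.3] shift cm [0.04 0.08 9.09] turn [0.    0.001 0.001]
[0.65049054 0.06416556 0.16988838] 9.033844379766591e-05
[[322.53064668 250.527606  ]
 [173.39120148 217.2194872 ]]
```

View pics/w2.png

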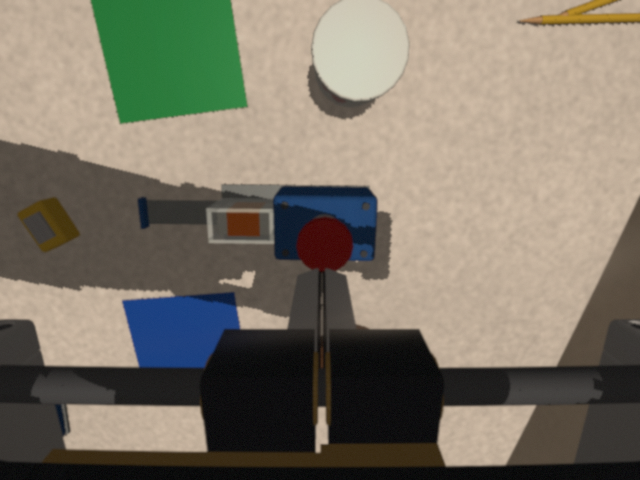

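Wrist view: cap at (325,243), fingertips above it. The calibration predicted (322,250), so I'm shifting about 2 mm and pressing.

Request:
{"op": "play_rows", "data": {"steps": [[[0.1,-0.1,1.5,0,0,0,0],[0.15,-0.15,3.5,0,0,0,0],[0.15,-0.15,5,0,0,0,0],[0.15,-0.15,5.7,0,0,0,0],[0.15,-0.15,6.1,0,0,0,0],[0.15,-0.15,6.4,0,0,0,0],[0.15,-0.15,6.7,0,0,0,0],[0.15,-0.15,7.0,0,0,0,0],[0.15,-0.15,7.3,0,0,0,0],[0.15,-0.15,7.6,0,0,0,0],[0.15,-0.15,7.9,0,0,0,0],[0.15,-0.15,8.2,0,0,0,0],[0.15,-0.15,8.5,0,0,0,0],[0.15,-0.15,8.8,0,0,0,0],[0.15,-0.15,9.0,0,0,0,0],[0.15,-0.15,9.1,0,0,0,0],[0.15,-0.15,9.15,0,0,0,0],[0.15,-0.15,9.15,0,0,0,0]]]}}

```text
time_s: 3.47
ee_pos: [0.6517, 0.067, 0.0804]
eef_rot: [3.142, -0.001, 0.255]
force: [-4.9, 2.0, 7.5]
grip_width: 0.0003
```

Request:
{"op": "play_rows", "data": {"steps": [[[0,0,0.1,0,0,0,0],[0,0,0.2,0,0,0,0],[0,0,0.25,0,0,0,0],[0,0,0.25,0,0,0,0]]]}}

```text
time_s: 3.8
ee_pos: [0.6521, 0.0672, 0.0803]
eef_rot: [3.141, -0.003, 0.255]
force: [-5.8, 0.4, 11.3]
grip_width: 0.0002
```

Request:
{"op": "play_rows", "data": {"steps": [[[0,0,0.3,0,0,0,0],[0,0,0.6,0,0,0,0],[0,0,0.6,0,0,0,0],[0,0,0.6,0,0,0,0]]]}}

```text
time_s: 4.13
ee_pos: [0.6524, 0.0673, 0.0798]
eef_rot: [3.14, -0.006, 0.256]
force: [-24.2, -3.2, 40.7]
grip_width: 0.0004
```

Bottomed (z 0.080, 40 N). I'll retract smoothly, then move aside to look.

Request:
{"op": "play_rows", "data": {"steps": [[[0,0,-0.2,0,0,0,0],[0,0,-0.5,0,0,0,0],[0,0,-0.9,0,0,0,0],[0,0,-1.3,0,0,0,0],[0,0,-1.7,0,0,0,0],[0,0,-2.1,0,0,0,0],[0,0,-2.5,0,0,0,0],[0,0,-2.9,0,0,0,0],[0,0,-3.5,0,0,0,0],[0,0,-4.5,0,0,0,0],[-1,1,-6,0,0,0,0.1],[-3,1.5,-7.5,0,0,0,0.2],[-6,2,-8,0,0,0,0.2],[-9,3,-8,0,0,0,0.2],[-12,4,-8,0,0,0,0.2],[-14,4.5,-8,0,0,0,0.2],[-14.3,5,-8,0,0,0,0.2],[-14.3,5,-8,0,0,0,0.2]]]}}

```text
time_s: 5.63
ee_pos: [0.5261, -0.0181, 0.1601]
eef_rot: [3.14, -0.007, 0.254]
force: [-0.1, 0.7, -0.8]
grip_width: 0.0185
```

```bash
python3 -c "
from h import *
o=ctrl.get_obs();print(o['ee_pos'],o['grip_width'],o['time_s'])
c=cam('wrist','w3.png');print(proj(c,[[*disp(-.073,0),.0065],[*disp(-.073,-.035),.0]]))
h=cv2.cvtColor(c['frame'],cv2.COLOR_BGR2HSV);m=cv2.inRange(h,(5,130,60),(17,255,255))
k,l,s,cc=cv2.connectedComponentsWithStats(m)
for i in range(1,k):
  if s[i,4]>100: print(s[i],cc[i],ray(c,[cc[i]],.013))"
```

```text
[ 0.52607884 -0.01814228  0.16012987] 0.018461198966184898 5.6333
[[318.98743303 166.62217819]
 [318.9876115  203.71978251]]
[313 150  31  26 802] [327.92518703 162.47256858] [[0.51906851 0.0337352  0.013     ]]
[392 153  34  28 853] [408.64478312 166.60609613] [[0.58876365 0.0482284  0.013     ]]
[ 454  297   83   71 2408] [502.0377907  333.53862126] [[ 0.73334123 -0.08622238  0.013     ]]
```

View pics/w3.png

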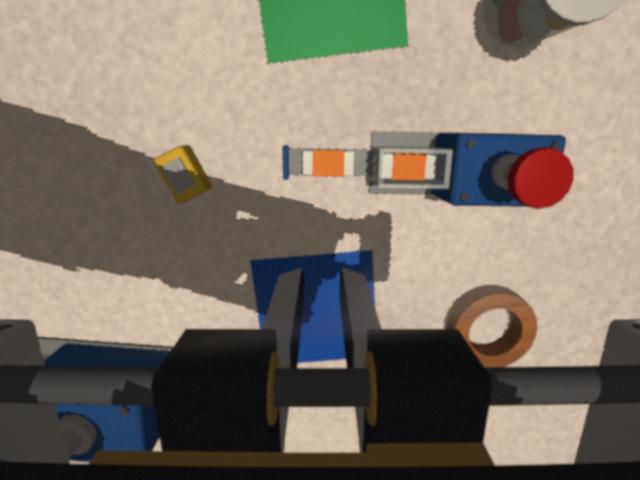

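Wrist view: one eraser is out at (328,163), flat between magazine and stop, and the plunger is up at (540,178). The remaining erasers are still in the magazine at (409,167).

```bash
cat >> h.py <<'E'
def erasers(cn):
    c=cam(cn);h=cv2.cvtColor(c['frame'],cv2.COLOR_BGR2HSV);m=cv2.inRange(h,(5,130,60),(17,255,255))
    k,l,s,cc=cv2.connectedComponentsWithStats(m)
    for i in range(1,k):
        if s[i,4]>30 and s[i,4]<1500:
            p=ray(c,[cc[i]],.013)[0]
            if .35<p[0]<.62 and -.05<p[1]<.26:
                r=cv2.minAreaRect(ray(c,np.argwhere(l==i)[:,::-1],.013)[:,:2].astype(np.float32)*1000)
                print(cn,s[i],cc[i].round(1),p[:2].round(4),'rect',np.round(r[0],1),np.round(r[1],1),round(r[2],1))
E
python3 -c "
from h import *
erasers('top');erasers('wrist');erasers('scene')
c=cam('wrist');print('stop by wrist',ray(c,[(286,162)],.008),'plunger',ray(c,[(540,178)],.108), 'green corners',ray(c,[(268,62),(407,46)],0))
c=cam('top');h=cv2.cvtColor(c['frame'],cv2.COLOR_BGR2HSV);m=cv2.inRange(h,(45,80,40),(80,255,255));p=np.argwhere(m)[:,::-1];p=p[(p[:,0]<290)&(p[:,0]>180)]
print(cv2.boxPoints(cv2.minAreaRect(ray(c,p,0)[:,:2].astype(np.float32)*1000)))
"
```

```text
wrist [312 151  31  26 798] [326.8 163.4] [0.5191 0.0338] rect [519.3  33.6] [26.4 21.6] 14.6
wrist [391 154  34  28 852] [407.6 167.7] [0.5888 0.0481] rect [588.8  48.1] [28.3 23.4] 13.6
scene [324 266  11   9  72] [329.2 269.4] [0.5184 0.033 ] rect [519.3  32.7] [22.7 22.5] 14.4
stop by wrist [[0.48377084 0.02583421 0.008     ]] plunger [[0.64761116 0.06712094 0.108     ]] green corners [[ 4.49110251e-01  1.02924892e-01 -5.55111512e-17]
 [ 5.59624321e-01  1.45135163e-01  0.00000000e+00]]
[[406.15277 210.24338]
 [449.38342  99.81304]
 [559.42834 142.89279]
 [516.1977  253.32312]]
```

```bash
echo "E0=np.array([.519,.0336])" >> h.py; python3 -c "
from h import *
a=E0-.032*n;goto(*a,.05);goto(*a,.005)"
```

```text
t 5.93 F [-0.4 -0.1  0.1] shift cm [ 0.47 -1.88 10.89] turn [ 0.001 -0.005  0.003]
t 5.93 F [-0.4 -0.1  0.1] shift cm [ 0.45 -1.89 15.39] turn [ 0.001 -0.005  0.003]
```

Request:
{"op": "play_rows", "data": {"steps": [[[0.2,-0.8,2,0,-0.005,0,0.16],[0.4,-1.6,5,0,-0.005,0,0.16],[0.47,-1.88,8,0,-0.005,0.003,0.16],[0.47,-1.88,10,0,-0.005,0.003,0.16],[0.47,-1.88,11.5,0,-0.005,0.003,0.16],[0.45,-1.88,13,0,-0.005,0.003,0.16],[0.45,-1.88,14,0,-0.005,0.003,0.16],[0.45,-1.88,14.8,0,-0.005,0.003,0.16],[0.45,-1.88,15.2,0,-0.005,0.003,0.16],[0.45,-1.88,15.39,0,-0.005,0.003,0.16],[0.45,-1.88,15.39,0,-0.005,0.003,0.16]]]}}

```text
time_s: 6.85
ee_pos: [0.5272, 0.0026, 0.0051]
eef_rot: [3.14, -0.0, 0.253]
force: [0.5, -0.2, 0.5]
grip_width: 0.0149
```

```bash
python3 -c "
from h import *
goto(*(E0-.032*n),.005);goto(*(E0+.12*n),.005);erasers('wrist');erasers('top');o=ctrl.get_obs();print(o['ee_pos'],o['grip_width'])"
```

```text
t 6.85 F [ 0.5 -0.2  0.5] shift cm [-0.02 -0.01  0.01] turn [ 0.001 -0.     0.   ]
t 6.85 F [ 0.5 -0.2  0.5] shift cm [-1.000e-02 -1.521e+01 -1.000e-02] turn [ 0.001 -0.     0.   ]
[0.52744271 0.00252235 0.00558761] 0.015199339028714334
```

Request:
{"op": "play_rows", "data": {"steps": [[[0,-0.3,0,0,0,0,0.16],[0,-0.7,0,0,0,0,0.16],[0,-1.1,0,0,0,0,0.16],[0,-1.5,0,0,0,0,0.16],[0,-1.9,0,0,0,0,0.16],[0,-2.3,0,0,0,0,0.16],[0,-2.7,0,0,0,0,0.16],[0,-3.1,0,0,0,0,0.16],[0,-3.6,0,0,0,0,0.16],[0,-4.1,0,0,0,0,0.16],[0,-4.6,0,0,0,0,0.16],[0,-5.1,0,0,0,0,0.16],[0,-5.6,0,0,0,0,0.16],[0,-6.1,0,0,0,0,0.16],[0,-6.6,0,0,0,0,0.16],[0,-7.1,0,0,0,0,0.16],[0,-7.6,0,0,0,0,0.16],[0,-8,0,0,0,0,0.16],[0,-8,0,0,0,0,0.16]]]}}

```text
time_s: 8.53
ee_pos: [0.5071, 0.0807, 0.0054]
eef_rot: [3.14, -0.001, 0.254]
force: [1.1, 0.0, -0.4]
grip_width: 0.0148
```

```bash
python3 -c "
from h import *
goto(*(E0+.13*n),.005);erasers('wrist');erasers('top');erasers('scene');cam('scene','s4.png');f=cam('wrist','w4.png')"
```

```text
t 8.53 F [ 1.1  0.  -0.4] shift cm [-0.02 -8.14  0.03] turn [ 0.001 -0.001  0.001]
scene [355 271  10   9  41] [360.8 276.3] [0.5069 0.1048] rect [504.3 100.6] [23.7 19.9] 23.2
```

View pics/w4.png

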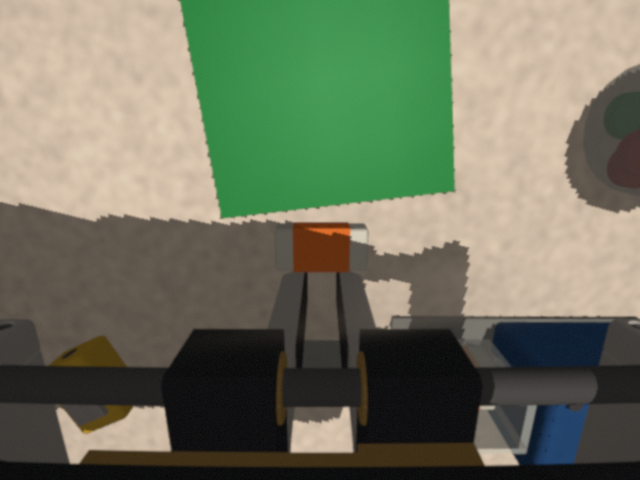

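Wrist view: eraser squarely on both fingertips at (321,248), with the card just ahead of it.

```bash
python3 -c "
from h import *
c=cam('wrist');e=ray(c,[(321,248)],.013)[0,:2];g=ray(c,[(221,217),(455,191)],0)[:,:2]
v=(g[1]-g[0]);L=np.hypot(*v);u=v/L;C=g.mean(0)+.06*np.array([-u[1],u[0]])
print(e,g,L,C,'along d,n:',(C-e)@d,(C-e)@n, (np.array([.4828,.177])-e)@d,(np.array([.4828,.177])-e)@n)"
```

```text
[0.50093717 0.10230562] [[0.44797396 0.10157359]
 [0.56009595 0.14450861]] 0.12006146937452582 [0.48257844 0.17907339] along d,n: 0.0014414104674925524 0.07891930363699654 0.0011369302601152405 0.07685645773601069
```

Request:
{"op": "play_rows", "data": {"steps": [[[0,-0.3,0,0,0,0,0.16],[0,-0.7,0,0,0,0,0.16],[0,-1.2,0,0,0,0,0.16],[0,-1.7,0,0,0,0,0.16],[0,-2.2,0,0,0,0,0.16],[0,-2.7,0,0,0,0,0.16],[0,-3.2,0,0,0,0,0.16],[0,-3.7,0,0,0,0,0.16],[0,-4.2,0,0,0,0,0.16],[0,-4.7,0,0,0,0,0.16],[0,-5.2,0,0,0,0,0.16],[0,-5.7,0,0,0,0,0.16],[0,-6.2,0,0,0,0,0.16],[0,-6.6,0,0,0,0,0.16],[0,-7,0,0,0,0,0.16],[0,-7.3,0,0,0,0,0.16],[0,-7.6,0,0,0,0,0.16],[0,-7.8,0,0,0,0,0.16],[0,-7.8,0,0,0,0,0.16]]]}}

```text
time_s: 10.42
ee_pos: [0.4878, 0.1556, 0.0053]
eef_rot: [3.14, -0.001, 0.253]
force: [-0.2, -0.3, -0.2]
grip_width: 0.0149
```

Request:
{"op": "play_rows", "data": {"steps": [[[0,0.4,0,0,0,0,0.16],[0,1,0,0,0,0,0.16],[0,1.8,0,0,0,0,0.16],[0,2.4,-0.5,0,0,0,0.16],[0,2.6,-2,0,0,0,0.16],[0,2.6,-4.5,0,0,0,0.16],[-1,2.8,-8,0,0,0,0.16],[-2,3,-11,0,0,0,0.16],[-3,3,-14,0,0,0,0.16],[-3,3,-16,0,0,0,0.16],[-3,3,-17,0,0,0,0.16],[-3,3,-17,0,0,0,0.16]]]}}

```text
time_s: 11.42
ee_pos: [0.467, 0.1189, 0.1774]
eef_rot: [3.14, -0.005, 0.253]
force: [0.7, 0.7, -0.5]
grip_width: 0.015
```

```bash
python3 -c "
from h import *
o=ctrl.get_obs();print(o['time_s'],o['ee_pos'],o['force'])
erasers('wrist');erasers('top');erasers('scene')
cam('wrist','w5.png');cam('scene','s5.png')
c=cam('wrist');h=cv2.cvtColor(c['frame'],cv2.COLOR_BGR2HSV)
m=cv2.morphologyEx(cv2.inRange(h,(45,80,40),(85,255,255)),cv2.MORPH_OPEN,np.ones((5,5)));p=np.argwhere(m)[:,::-1]
print(cv2.minAreaRect(ray(c,p,0)[:,:2].astype(np.float32)*1000))"
```

```text
11.4167 [0.46701388 0.11890319 0.17740837] [ 0.65144148  0.74452868 -0.49193413]
wrist [337 149  31  25 715] [352.  161.2] [0.4817 0.1761] rect [481.7 176.2] [27.2 21.8] 14.5
wrist [404 315  28  10 268] [417.7 319.5] [0.5926 0.0368] rect [592.5  36.9] [28.3 10.5] 14.1
top [284 182  13  14 132] [290.2 188.5] [0.5884 0.0476] rect [588.4  47.6] [25.3 21.2] 14.5
scene [389 275  11  11  93] [394.  279.7] [0.4843 0.1749] rect [484.4 174.8] [26. 22.] 12.3
((482.0987548828125, 178.63555908203125), (118.95002746582031, 119.0865478515625), 21.334918975830078)
```

View pics/w5.png

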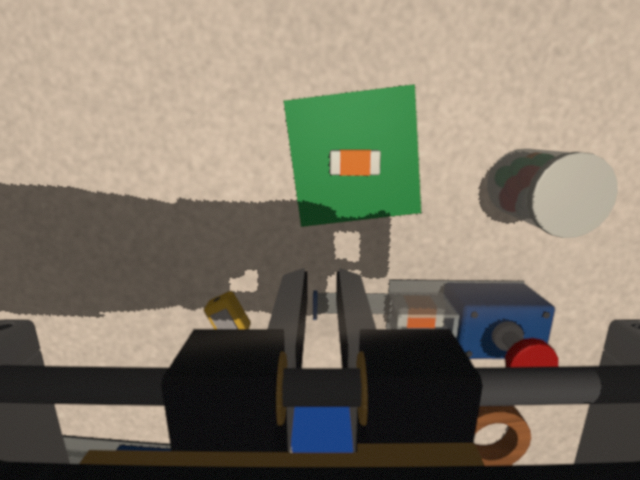

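View pics/s5.png

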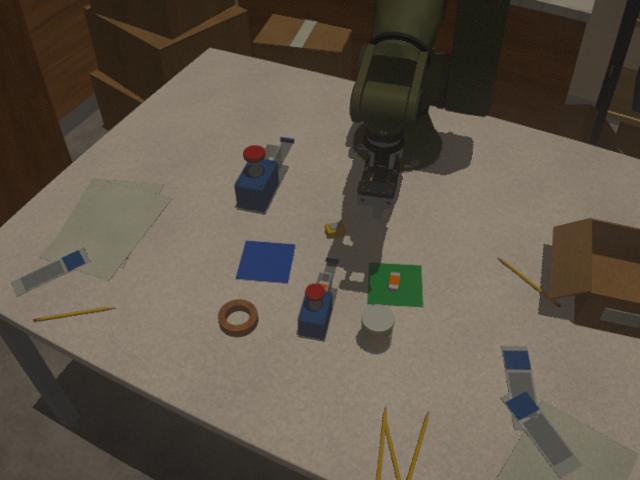

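The eraser lies flat about 2.5 mm from the card centre: wrist view (352,161), scene view (394,280). The tub, tape and sharpener haven't moved, the plunger is up, and the arm is clear at z = 0.18.

```bash
python3 -c "
from h import *
print(ctrl.hand_in())"
```

```text
the job is handed in; nothing more can be done
None
```

The job is done and handed in at about 12 s of the 48 s allowed. I pressed the small dispenser's plunger once to its stop, let it come back up, and one eraser came out. I then pushed that eraser sideways with the fingertips, with no pinching or lifting, onto the green card.

**Last checks:**
- **Eraser position:** the wrist camera puts the eraser at (0.482, 0.176) and the card centre at (0.482, 0.179), so it lies flat about 2.5 mm from the middle.
- **Dispenser:** the plunger is back up and the remaining erasers are still in the magazine.
- **Other objects:** the tub, tape roll and sharpener looked unmoved in the last pictures; I did not re-measure them.

**Disagreements:**
- The cameras disagreed by about 3–5 mm at times, so I relied on wrist-camera positions for the final push.
- The final push to make sure the plunger had bottomed reached about 41 N vertically (about 47 N in total) at the wrist, through the fingertips. That is well under the 120 N wrist limit; the 40 N limit applies to the arm and gripper body, which did not press on anything.

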